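# Hang the hook spanner on the swing arm and park the arm

## Robot

A 6-joint arm with a two-finger parallel gripper is mounted at the origin on a cart in front of the work surface, level with it; the furniture and walls round the work are solid. World frame = base frame: x ahead of the robot, y to its left, z up, the work surface at z = 0. Lengths are in m, angles in rad, forces in N, time in s.
With the tool pointing down it reaches from about 0.375 to 0.9 m from the base axis. Payload 3.1 kg.
Tool frame: the origin (TCP) lies at the very end of the fingers, on their centre line; the grasp point (between the pads) lies 19 mm behind it (manip.pinch_z is the distance from the TCP to the grasp point, in m); z points along the fingers, y is the line along which they close (so a half turn about z gives the same grasp; the last joint's range is limited). The gripper opens to 85 mm and grips with 20 to 120 N. Pads are 22 mm wide; open, the fingers measure 114 mm over their backs; the gripper's body (76 mm by 85 mm) begins 54 mm behind the grasp point. The pads swing forward as they close: fully open they stand 13 mm farther back than shut.
Start: joints at [-1.298, 0.527, 1.433, -0, 1.181, -0.178], TCP at [0.272, -0.563, 0.231] pointing down, gripper open.
Joint ranges: [-3.08, 3.08], [-0.75, 2.2], [0.22, 2.44], [-1.43, 4.57], [0, 2.65], [-2.85, 2.85]. Speed limits (rad/s): [2.79, 2.79, 3.14, 3.14, 3.14, 3.14].

## Interface

Orientations are given as a unit quaternion [x, y, z, w].
In Python, from station import manip gives the robot as it stands.
- The arm moves only by the tool servo_tool, never from a script. Its argument "commands" is one flat list of numbers, 7 for each row, row after row: the shift along the tool's x, y, z each as a share of 500 mm, from -1 to 1, then the turn, a rotation vector about the tool's x, y, z each as a share of 360 degrees, from -1 to 1, then the opening, from -1 (shut) to 1 (fully open). In form: [dx, dy, dz, rx, ry, rz, claw, dx, dy, dz, rx, ry, rz, claw, ...]. A call has 1 to 12 rows; each row shifts and turns the commanded pose from where the row before left it, along the tool's axes as they then stand; what a row does not reach is not made up. A row lasts 1/12 s, in which the tool goes at most 41.7 mm and 7.16 degrees, less where a joint would pass 70% of its speed; a pose out of reach is approached as far as the arm can. A call with a number of a shift or a turn outside -1 to 1 is refused whole. A call with a gripper value outside its range is refused whole. The fingers move at their own pace and stop on an object; "force" is the grip in N (left out, the last holds). Time passes only in rows, so rows that do not move let the fingers close. It gives the time, the measured TCP pose, the force, the opening and the grip force at its end, in the units of the state.
- manip.sense(): the state, without advancing time (a new reading comes with each control period).
- manip.snapshot(name): name is "side" or "top" or "wrist"; returns a dict with "img" (480x640x3 uint8, red, green, blue), "mtx" (3x3 intrinsics, pixels), "world_to_cam" (4x4, takes a point from world to camera coordinates). Camera axes: x right, y up, looking along -z (the intrinsics and any distortion apply to the point x, -y, -z); pixel columns grow to the right and rows downward; lengths in m; the calibration is good to about 2 mm. A picture is of the moment at which its call begins. There is no depth.
- manip.sign_off(): hands the job in; it is judged then, once.
Trained networks look in a picture, given as the dict that the camera call returned (one of the last four; its "shot" number tells which), for a name from the list of things; names that differ only in an ending like _2 or _b are one class to them, and where a whole thing is asked for, a point or a joint stands for the part that bears it (a point fixed in the world has none). Each returns a list of dicts, best first, with "conf" (0 to 1); they miss things now and then, are a little off and sometimes report something else, mostly with a low value. They report only what shows in the picture. A call takes as long as a camera call.
- manip.look_for(picture, query): "box" ([left, top, width, height] in pixels, round what is visible of it).
- manip.silhouettes(picture, query): "pixels" (480x640 bool, what is visible of it) and "box" ([left, top, width, height] in pixels, round what is visible of it).
The state is a dict: "t": time; "q": joint angles; "qd": joint speeds; "tau": joint torques, N m; "tcp_pos": TCP position; "tool_rot": TCP orientation; "force": force on the tool from outside, world axes, zero at the start; "ft_torque": the same for the moment, N m; "finger_gap": opening from 0.0 (shut) to 1.0 (fully open); "gripper_force": force on a finger pad.
Only numpy, scipy, OpenCV 4.12 (cv2) and the standard library are available. Lean on these libraries where they do the work, as an engineer would, in place of code of your own. Each camera call takes 0.05 s, during which the arm holds its last target. There are 200 camera calls.

## Task

Hang the flat steel hook spanner by its round eye on the upturned hook of the stand's swing arm, which stands swung out over the front of the bench, and let go of it. Then push the arm round to the left, all the way home against its stop, with the spanner still hanging freely and at rest on the hook. Leave the tape roll, bottle, screwdriver and tip cleaner where they are.

Things in the scene. Friction and masses are not known exactly. Their poses are not given: they have to be found in the camera images.
- spanner: flat hook spanner of bare steel lying flat, 6 mm thick, 180 mm long, 0.1 kg. Straight handle 16 mm wide and 113 mm long. Origin at the middle of the handle's underside (centre of mass about 9 mm towards the jaw); x runs along the handle to the eye, z is up through the thickness; a crescent jaw (30 mm radius) at the -x end curls to +y, ending 90 mm behind the origin
- spanner_eye (a point): centre of the round eye at the end of the spanner's handle, at mid thickness, 70 mm in +x from the spanner's origin; hole 24 mm in diameter, ring 39 mm outside diameter; axes as the spanner's
- stand: fixed tool stand: grey base plate 140 x 110 x 14 mm with an upright steel post 18 mm thick, 232 mm high; origin at the centre of the base's underside, z up. The swing arm turns on top of the post
- swing_arm (a joint): angle of the swing arm about the upright post, rad: 0 is home against its stop, where the arm points along the stand's +y (to the robot's left); grows anticlockwise from above, as the arm swings out towards the robot (about 1.57 when it points along the stand's -x); limit 2.1. It stays where it is left; about 1.5 N at the middle of the arm moves it
- pivot (a point): point on the pivot axis at the height of the arm's centre line (235 mm over the bench); x, y, z axes turn with the arm: y points outward along the arm, z up. The hub here has 14 mm radius and its top is 19 mm above this point
- bar_middle (a point): middle of the arm's straight round bar (8 mm thick), 60 mm out from the pivot, on its centre line; a good place to push; axes as pivot
- hook_seat (a point): lowest point of the bar's centre line in the bend of the hook, 124 mm out from the pivot and 12 mm below the straight bar's centre line, where the eye comes to hang; axes as pivot
- hook_tip (a point): top end of the upturned hook tip (bar 8 mm thick), 137 mm out from the pivot, 24 mm above the straight bar's centre line; axes as pivot
- tape: roll of brown tape lying flat, 92 mm across, 45 mm high, bystander; origin at the centre of its underside
- flux: small white bottle with a pointed cap, 34 mm across, 95 mm high, bystander; origin at the centre of its underside
- driver: screwdriver with red handle lying down, 155 x 20 x 20 mm, bystander; origin at the centre of its underside
- cleaner: round black tip cleaner pot with brass wool, 62 mm across, 36 mm high, bystander; origin at the centre of its underside

How it is judged:
On the way, in this order (a step that is already met when the one before it is completed fails the run):
1. the spanner hangs by its eye on the arm, let go, while the arm is still swung out (more than 0.8 rad from home) (x of spanner_eye in the frame of hook_seat between -0.014 and 0.014 m and y of spanner_eye in the frame of hook_seat between -0.09 and 0.014 m and z of spanner_eye in the frame of hook_seat between -0.022 and 0.006 m and angle between spanner's own x axis and vertical below 0.4 rad and contact force between spanner and the fingers below 0.3 N and value of joint swing_arm above 0.8 rad), for 0.2 s.
2. the arm is pushed home against its stop (value of joint swing_arm below 0.06 rad), for 0.2 s.
At the end, for the whole second after the job is handed in: swing arm within 0.06 rad of its stop; spanner hangs freely, the bar through its eye (eye centre within 14 mm sideways of the bar, -22 to +6 mm in height and -90 to +14 mm along the arm from the hook seat), handle within 0.4 rad of vertical, slower than 0.08 m/s, clear of the fingers (x of spanner_eye in the frame of hook_seat between -0.014 and 0.014 m and y of spanner_eye in the frame of hook_seat between -0.09 and 0.014 m and z of spanner_eye in the frame of hook_seat between -0.022 and 0.006 m and angle between spanner's own x axis and vertical below 0.4 rad and contact force between spanner and the fingers below 0.3 N and value of joint swing_arm below 0.06 rad and linear speed of spanner below 0.08 m/s); the robot touches nothing.
It fails at once if the tape roll, bottle, screwdriver or tip cleaner is moved by more than 30 mm (distance of any of tape, flux, driver, cleaner from where it was at the start of the episode above 0.03 m).
It also fails if it takes over 72 s, if anything falls off the work surface, if the arm or the gripper's body presses on something with over 40 N, if the wrist force passes 120 N, or if a joint passes its speed limit or range.

## Working session

There is one attempt and no reset: what is moved stays moved. The work goes in short steps, Python scripts to look and compute and a tool call to move; the robot and the scene stay as the last step left them, time stands still between calls to the robot, and variables do not carry over. Pictures are saved under pics/ and viewed, at most 10 in all, crops included, and the job is handed in when it is done.

Besides the shell and the picture viewer there is one more tool, called after "Emit:" by a JSON object that holds its "method" and its "body", one argument or row to a line. servo_tool: Moves the arm, as the interface text tells. Its arguments: {"type":"object","properties":{"commands":{"type":"array"},"force":{"type":"number"}},"required":["commands"]}

```bash
mkdir -p pics; ls
cat > h.py <<'E'
import numpy as np, cv2
from station import manip
def cam(s):
    W=np.array(s["world_to_cam"]);K=np.array(s["mtx"]);return K,W
def proj(s,P):
    K,W=cam(s);p=W[:3,:3]@np.array(P)+W[:3,3];p=p*[1,-1,-1];u=K@p;return u[:2]/u[2]
def ray(s,uv):
    K,W=cam(s);d=np.linalg.inv(K)@[uv[0],uv[1],1];d=d*[1,-1,-1]
    R=W[:3,:3];return -R.T@W[:3,3],R.T@d
def onz(s,uv,z):
    o,d=ray(s,uv);return o+d*(z-o[2])/d[2]
def tri(obs):
    A=np.zeros((3,3));b=np.zeros(3)
    for s,uv in obs:
        o,d=ray(s,uv);d=d/np.linalg.norm(d);M=np.eye(3)-np.outer(d,d);A+=M;b+=M@o
    return np.linalg.solve(A,b)
def save(s,n):
    cv2.imwrite(f"pics/{n}.png",s["img"][:,:,::-1])
E
cat > a.py <<'E'
from h import *
import pickle
np.set_printoptions(precision=4,suppress=True)
print(manip.sense())
S={}
for n in ["top","side"]:
    s=manip.snapshot(n);S[n]=s
    print(n,s.keys(),"campos",ray(s,(320,240))[0])
    for q in ["spanner","stand","swing_arm","tape","flux","driver","cleaner"]:
        r=manip.silhouettes(s,q)
        for x in r[:2]:
            ys,xs=np.nonzero(x["pixels"]);c=(xs.mean(),ys.mean())
            print(n,q,round(x["conf"],2),x["box"],np.array(c),onz(s,c,0))
    save(s,n)
pickle.dump(S,open("S.pkl","wb"))
cv2.imwrite("pics/both.png",cv2.resize(np.vstack([S["top"]["img"],S["side"]["img"]])[:,:,::-1],(400,600)))
E
python3 a.py
```

```text
pics
{'t': 0.0, 'q': array([-1.2985,  0.5285,  1.4339, -0.    ,  1.1814, -0.1785]), 'qd': array([ 0.0007, -0.0008,  0.0008,  0.0015,  0.0016,  0.0013]), 'tau': array([ -0.0016, -44.2359, -17.8025,  -0.0003,   0.0084,  -0.    ]), 'tcp_pos': array([ 0.2721, -0.5618,  0.2303]), 'tool_rot': array([ 0.9747,  0.2235, -0.0001, -0.0011]), 'force': array([ 0.0115, -0.5226, -0.1872]), 'ft_torque': array([-0.0102,  0.0161,  0.0083]), 'gripper_force': 0.0, 'finger_gap': 0.9998203668671478}
top dict_keys(['img', 'mtx', 'world_to_cam', 'shot']) campos [ 0.3589 -0.0412  1.4577]
top spanner 0.58 [363.5, 257.2, 26.7, 65.5] [379.9458 291.4816] [ 0.4559 -0.2244  0.    ]
top stand 0.9 [232.4, 206.3, 44.1, 74.5] [251.7637 236.6505] [0.5979 0.1131 0.    ]
top stand 0.46 [325.1, 165.3, 11.0, 16.7] [331.7469 172.0864] [ 0.7766 -0.098   0.    ]
top swing_arm 0.59 [233.1, 212.9, 17.3, 67.5] [240.5543 236.394 ] [0.5983 0.1426 0.    ]
top tape 0.64 [336.3, 198.6, 37.5, 39.2] [353.6563 216.3535] [ 0.6551 -0.1567  0.    ]
top tape 0.63 [232.5, 212.0, 20.3, 67.6] [240.261  237.3874] [0.5957 0.1433 0.    ]
top driv
[... 260 characters left out ...]
spanner 0.79 [211.9, 322.8, 66.4, 25.4] [243.4224 336.9635] [ 0.4582 -0.2265  0.    ]
side stand 0.59 [261.9, 176.4, 76.8, 93.8] [312.1313 239.1178] [0.5895 0.197  0.    ]
side stand 0.19 [262.6, 172.8, 56.6, 20.1] [297.1531 184.1303] [0.5129 0.5144 0.    ]
side swing_arm 0.74 [261.3, 173.9, 60.5, 16.4] [298.5188 184.015 ] [0.5174 0.5156 0.    ]
side tape 0.81 [304.2, 297.2, 44.0, 41.7] [325.9789 316.3213] [ 0.6512 -0.1344  0.    ]
side flux 0.57 [364.3, 285.5, 16.6, 33.1] [374.961  301.7744] [ 0.7738 -0.0669  0.    ]
side driver 0.91 [292.8, 373.1, 43.7, 7.1] [311.4822 376.083 ] [ 0.6311 -0.3342  0.    ]
side cleaner 0.65 [364.2, 228.1, 22.8, 19.6] [375.1917 238.4667] [0.7754 0.2191 0.    ]
```

Run:
```python
import pickle,cv2,numpy as np
S=pickle.load(open("S.pkl","rb"))
a=S["top"]["img"][140:340,190:440];b=S["side"]["img"][160:390,200:400]
a=cv2.resize(a,None,fx=1.6*1.9/1.9,fy=1.6,interpolation=2) if 0 else cv2.resize(a,(500,400),interpolation=2)
a=cv2.resize(S["top"]["img"][140:340,190:440],(400,320),interpolation=2)
b=cv2.resize(b,(400,460),interpolation=2)
c=np.zeros((460,800,3),np.uint8);c[:320,:400]=a;c[:,400:]=b
cv2.imwrite("pics/c1.png",c[:,:,::-1])
```

```text
(no output)
```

View pics/c1.png

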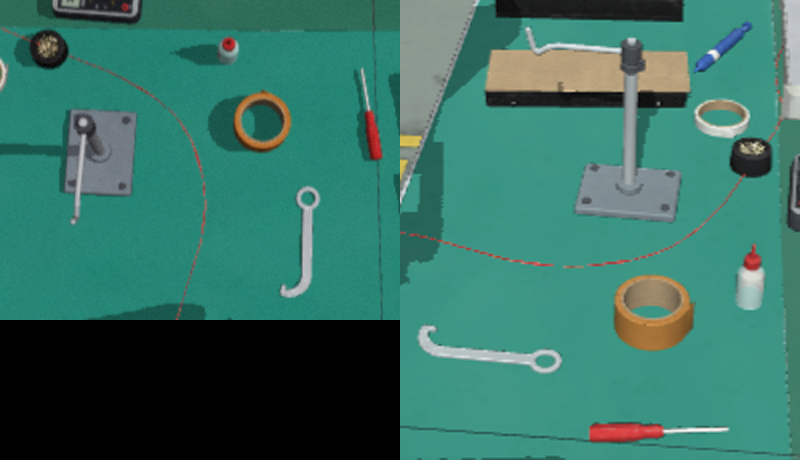

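The crop shows the spanner lying with its eye ahead (full-image top view: eye ~(382,264)) and its jaw towards the robot, curling left. The hub is at ~(242,216) and the tip at ~(236,277) in the top view; in the side view they are at (316,181) and (264,175). The arm points at the robot.

```bash
cat > b.py <<'E'
from h import *
import pickle
np.set_printoptions(precision=4,suppress=True)
S=pickle.load(open("S.pkl","rb"));t,s=S["top"],S["side"]
for n,a,b in [("hubtop",(242.5,216.3),(316,181)),("tip",(236.3,277.5),(264.5,175.5)),("eye",(382.5,263.8),(272.5,340.5))]:
    print(n,tri([(t,a),(s,b)]))
w=manip.snapshot("wrist");save(w,"w0");o,d=ray(w,(320,240));print("wristcam",o,d)
# silhouette axis of spanner on the top view
m=None
for k,p in [(t,"top"),(s,"side")]:
    s2=manip.snapshot(p);r=manip.silhouettes(s2,"spanner")[0]["pixels"]
    ys,xs=np.nonzero(r);P=np.array([onz(k,(x,y),0.004) for x,y in zip(xs,ys)])[:,:2]
    # handle: rows in the mid x-range
    x0,x1=P[:,0].min(),P[:,0].max();h=P[(P[:,0]>x0+.05)&(P[:,0]<x1-.05)]
    l=cv2.fitLine(h.astype(np.float32),2,0,.01,.01).ravel();print(p,"x",x0,x1,"handle line",l, "c",h.mean(0))
K,W=cam(w);print(K,w["world_to_cam"])
E
python3 b.py
```

```text
hubtop [0.603  0.1085 0.2476]
tip [0.4672 0.1174 0.2511]
eye [ 0.5289 -0.232   0.0002]
wristcam [ 0.3337 -0.5331  0.3749] [-0.243  -0.1233 -0.9622]
top x 0.3694247278706628 0.5459987067058649 handle line [ 0.9999 -0.0144  0.4565 -0.228 ] c [ 0.4565 -0.228 ]
side x 0.36816099142833214 0.5459422994876125 handle line [ 0.9995 -0.0318  0.4594 -0.233 ] c [ 0.4594 -0.233 ]
[[407.4287   0.     318.329 ]
 [  0.     407.4287 238.5337]
 [  0.       0.       1.    ]] [[ 0.4352 -0.9003  0.0012 -0.6256]
 [ 0.8673  0.4189 -0.2689  0.0347]
 [ 0.2416  0.1181  0.9632 -0.3788]
 [ 0.      0.      0.      1.    ]]
```

Emit:
{"method": "servo_tool", "body": {
  "commands": [0.0622, -0.0436, 0, 0, 0, 0, 1, 0.0622, -0.0436, 0, 0, 0, 0, 1, 0.0622, -0.0436, 0, 0, 0, 0, 1, 0.0622, -0.0436, 0, 0, 0, 0, 1, 0.0622, -0.0436, 0, 0, 0, 0, 1, 0.0622, -0.0436, 0, 0, 0, 0, 1, 0.0622, -0.0436, 0, 0, 0, 0, 1, 0.0622, -0.0436, 0, 0, 0, 0, 1, 0.0622, -0.0436, 0, 0, 0, 0, 1, 0.0622, -0.0436, 0, 0, 0, 0, 1, 0, 0, 0, 0, 0, 0.0187, 1, 0, 0, 0, 0, 0, 0.0187, 1]
}}

```text
t: 2.05
tcp_pos: [0.4583, -0.2283, 0.2315]
tool_rot: [0.994, 0.107, 0.0, 0.0]
force: [0.2, -0.4, 0.6]
finger_gap: 0.996
gripper_force: 0.0
```

Emit:
{"method": "servo_tool", "body": {
  "commands": [0, 0, 0, 0, 0, 0.0187, 1, 0, 0, 0, 0, 0, 0.0187, 1, 0, 0, 0, 0, 0, 0, 1, 0, 0, 0, 0, 0, 0, 1]
}}

```text
t: 2.38
tcp_pos: [0.4573, -0.2308, 0.2314]
tool_rot: [1.0, -0.008, 0.0, 0.0]
force: [0.7, -0.6, -0.5]
finger_gap: 0.998
gripper_force: 0.0
```

```bash
cat > c.py <<'E'
from h import *
import sys
np.set_printoptions(precision=4,suppress=True)
st=manip.sense();print(st["t"],st["q"],st["tcp_pos"],st["tool_rot"],st["force"])
w=manip.snapshot("wrist");save(w,sys.argv[1])
for q in sys.argv[2:]:
    for x in manip.silhouettes(w,q)[:1]:
        print(q,x["conf"],x["box"])
        ys,xs=np.nonzero(x["pixels"]);P=np.array([onz(w,(a,b),.005) for a,b in zip(xs,ys)])[:,:2]
        x0,x1=P[:,0].min(),P[:,0].max();h=P[(P[:,0]>x0+.055)&(P[:,0]<x1-.05)]
        l=cv2.fitLine(h.astype(np.float32),2,0,.01,.01).ravel();print("x",x0,x1,"line",l,h.mean(0))
        e=P[P[:,0]>x1-.039];print("eye",(e.min(0)+e.max(0))/2,e.min(0),e.max(0))
E
python3 c.py w1 spanner
```

```text
2.3833 [-0.6858  0.3763  1.712   0.      1.0531  0.9011] [ 0.4573 -0.2308  0.2314] [ 1.     -0.0081  0.0001  0.0001] [ 0.7237 -0.5834 -0.5468]
spanner 0.89 [272.3, 98.1, 70.0, 195.8]
x 0.36968849632275885 0.5480039577731791 line [ 0.9992 -0.04    0.4621 -0.2311] [ 0.4621 -0.2311]
eye [ 0.5286 -0.2331] [ 0.5093 -0.2523] [ 0.548  -0.2139]
```

View pics/w1.png

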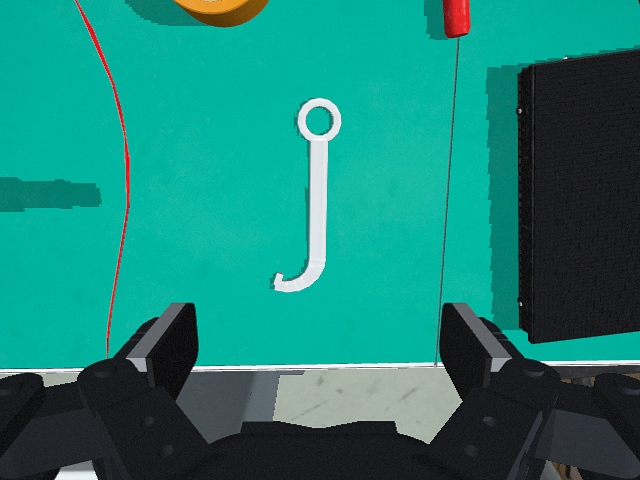

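The wrist view shows the spanner (eye at (319,119), jaw at (285,285)) lying clear between the open fingers. I'll lean the tool 20° and descend.

Emit:
{"method": "servo_tool", "body": {
  "commands": [0.0074, 0, 0, 0, 0, 0.003, 1, 0, 0, 0, 0, -0.01853, 0, 1, 0, 0, 0, 0, -0.01853, 0, 1, 0, 0, 0, 0, -0.01853, 0, 1, 0, 0, 0, 0, 0, 0, 1, 0, 0, 0, 0, 0, 0, 1]
}}

```text
t: 2.98
tcp_pos: [0.4619, -0.2307, 0.2301]
tool_rot: [0.985, -0.018, -0.174, -0.004]
force: [0.0, 0.3, -0.7]
finger_gap: 1.001
gripper_force: 0.0
```

```bash
python3 -c "
from station import manip;s=manip.sense();print(list(s['q']),list(s['tcp_pos']),list(s['tool_rot']),s['force'])"
```

```text
[np.float64(-0.5777449540819285), np.float64(0.5290014413473265), np.float64(1.4910437472713183), np.float64(-0.1781288953408629), np.float64(1.426547310884295), np.float64(1.0822813401264542)] [np.float64(0.4619028041523057), np.float64(-0.23073715630891695), np.float64(0.23011637908309907)] [np.float64(0.9846571653170476), np.float64(-0.017924561485093107), np.float64(-0.17353873954974539), np.float64(-0.003644552215161303)] [ 0.02687125  0.32441589 -0.73799081]
```

Emit:
{"method": "servo_tool", "body": {
  "commands": [0.0234, 0, 0.0644, 0, 0, 0, 1, 0.0234, 0, 0.0644, 0, 0, 0, 1, 0.0234, 0, 0.0644, 0, 0, 0, 1, 0.0234, 0, 0.0644, 0, 0, 0, 1, 0.0234, 0, 0.0644, 0, 0, 0, 1, 0, 0, 0, 0, 0, 0, 1, 0, 0, 0, 0, 0, 0, 1]
}}

```text
t: 3.57
tcp_pos: [0.459, -0.2302, 0.0596]
tool_rot: [0.984, -0.019, -0.175, -0.005]
force: [0.2, 0.3, -0.7]
finger_gap: 1.0
gripper_force: 0.0
```

```bash
python3 -c "
from station import manip;s=manip.sense();print(list(s['q']),list(s['tcp_pos']),list(s['tool_rot']),s['force'])"; python3 c.py w2 spanner
```

```text
[np.float64(-0.5797813727980524), np.float64(0.7646828281598614), np.float64(1.605812202521236), np.float64(-0.19999684427516048), np.float64(1.0860621166187634), np.float64(1.1510217376153256)] [np.float64(0.45895865001115366), np.float64(-0.23021067936320116), np.float64(0.05961919963022107)] [np.float64(0.9843270364961971), np.float64(-0.018929610166650793), np.float64(-0.17527299314178096), np.float64(-0.004618761378776058)] [ 0.15145116  0.27320716 -0.71006516]
3.5667 [-0.5798  0.7647  1.6058 -0.2     1.0861  1.151 ] [ 0.459  -0.2302  0.0596] [ 0.9843 -0.0189 -0.1753 -0.0046] [ 0.1515  0.2732 -0.7101]
spanner 0.76 [249.4, 24.0, 117.1, 326.6]
x 0.36781306856994506 0.548589419434412 line [ 0.9994 -0.0344  0.4648 -0.2309] [ 0.4648 -0.2309]
eye [ 0.5291 -0.2328] [ 0.5096 -0.2519] [ 0.5486 -0.2136]
```

```bash
cat > kin.py <<'E'
import numpy as np
from scipy.spatial.transform import Rotation as R
from scipy.optimize import least_squares
D=[([-1.2985,0.5285,1.4339,0,1.1814,-0.1785],[0.2721,-0.5618,0.2303],[0.9747,0.2235,-0.0001,-0.0011]),
([-0.6858,0.3763,1.712,0,1.0531,0.9011],[0.4573,-0.2308,0.2314],[1,-0.0081,0.0001,0.0001]),
([-0.57774,0.52900,1.49104,-0.17813,1.42655,1.08228],[0.46190,-0.23074,0.23012],[0.98466,-0.01792,-0.17354,-0.00364]),
([-0.57978,0.76468,1.60581,-0.2,1.08606,1.15102],[0.45896,-0.23021,0.05962],[0.98433,-0.01893,-0.17527,-0.00462])]
def rots(q):
    A=R.from_euler('z',q[0]);B=A*R.from_euler('y',q[1]);C=B*R.from_euler('y',q[2]);E=C*R.from_euler('z',SG*q[3])*R.from_euler('y',q[4]);F=E*R.from_euler('z',S6*q[5]);return A,B,C,E,F
SG=1;S6=1
def fk(q,p):
    A,B,C,E,F=rots(q)
    return A.apply([p[0],p[1],p[2]])+B.apply([0,0,p[3]])+C.apply([p[4],0,p[5]])+E.apply([0,0,p[6]]),F
def fit():
    f=lambda p:np.concatenate([fk(q,p)[0]-x for q,x,_ in D]+[.003*(p-[0,.11,.3,.4,0,.4,.25])])
    return least_squares(f,[0,.11,.3,.4,0,.4,.25])
LO=np.array([-3.08,-.75,.22,-1.43,0,-2.85]);HI=np.array([3.08,2.2,2.44,4.57,2.65,2.85])
if __name__=="__main__":
    np.set_printoptions(precision=4,suppress=True)
    best=None
    for SG in (1,-1):
        for S6 in (1,-1):
            off=[(rots(q)[4].inv()*R.from_quat(o)).as_rotvec() for q,x,o in D]
            print(SG,S6,np.array(off))
            r=fit();print(r.x,np.abs(r.fun[:12]).max())
E
python3 kin.py
```

```text
1 1 [[ 0.0001 -0.0001  1.5708]
 [-0.0001 -0.      1.5709]
 [-0.     -0.      1.5708]
 [ 0.      0.      1.5708]]
[0.     0.111  0.2741 0.5878 0.114  0.3917 0.2966] 1.3473294176336026e-05
1 -1 [[ 0.0001 -0.0001  1.2138]
 [ 0.0001  0.0001 -2.9101]
 [-0.      0.     -2.5478]
 [ 0.     -0.     -2.4103]]
[0.     0.111  0.2741 0.5878 0.114  0.3917 0.2966] 1.3473294176336026e-05
-1 1 [[ 0.0001 -0.0001  1.5708]
 [-0.0001 -0.      1.5709]
 [-0.1137 -0.3715  1.502 ]
 [-0.1369 -0.3576  1.367 ]]
[0.0113 0.0796 0.2136 0.4253 0.1206 0.4404 0.0613] 0.05002024764862556
-1 -1 [[ 0.0001 -0.0001  1.2138]
 [ 0.0001  0.0001 -2.9101]
 [-0.3352  0.3353 -2.5647]
 [-0.336   0.336  -2.5637]]
[0.0113 0.0796 0.2136 0.4253 0.1206 0.4404 0.0613] 0.05002024764862556
```

```bash
cat > ik.py <<'E'
from kin import *
np.set_printoptions(precision=3,suppress=True)
P=fit().x;OFF=R.from_euler('z',np.pi/2)
def ik(pos,rot,seed):
    f=lambda q:np.concatenate([fk(q,P)[0]-pos,.3*((fk(q,P)[1]*OFF).inv()*rot).as_rotvec()])
    return least_squares(f,np.clip(seed,LO+.01,HI-.01),bounds=(LO,HI))
PIV=np.array([.603,.1085]);PSI=-.066
def spR(tau,psi=PSI):
    u=np.array([np.cos(psi),np.sin(psi),0]);z=np.array([0,0,1.]);x=np.sin(tau)*u+np.cos(tau)*z;zs=-np.cos(tau)*u+np.sin(tau)*z
    return R.from_matrix(np.array([x,np.cross(zs,x),zs]).T)
def hook(y,z,psi=PSI,piv=PIV): # point at y out, z rel centre line
    return np.array([piv[0]-y*np.cos(psi),piv[1]-y*np.sin(psi),.235+z])
if __name__=="__main__":
    for lean in (20,30):
      for g in (-.01,):
        rel=R.from_quat([1,0,0,0])*R.from_euler('y',-lean,degrees=True)
        for psi in (-.066,-.4,.4):
          print("lean",lean,"psi",psi)
          seed=np.array([.0,.5,1.8,0,.6,1.5])
          for tau,ey,ez in [(55,.145,.06),(50,.135,.02),(35,.128,-.005),(20,.124,-.02),(5,.124,-.02)]:
            Rs=spR(np.radians(tau),psi);pos=hook(ey,ez,psi)-Rs.apply([.07-g,0,0]);rot=Rs*rel
            b=min((ik(pos,rot,s) for s in (seed,[0,.5,1.8,1.5,.6,0],[0,0,2.2,-1.2,1,2],[0,0,2,3.1,.5,-1.5])),key=lambda r:r.cost)
            print(tau,pos,"q",b.x,"err mm",1e3*np.sqrt(2*b.cost));seed=b.x
E
python3 ik.py
```

```text
lean 20 psi -0.066
55 [0.393 0.122 0.249] q [ 0.052  0.123  2.074 -0.048  0.685  1.722] err mm 7.106887061669192e-12
50 [0.407 0.121 0.204] q [ 0.055  0.224  2.172 -0.106  0.401  1.783] err mm 7.277455507879711e-10
35 [0.429 0.12  0.164] q [ 0.076  0.408  2.363  3.479  0.248 -1.782] err mm 4.9911445383674335e-06
20 [0.452 0.118 0.14 ] q [ 0.146  0.665  2.44   3.399  0.805 -1.607] err mm 19.146215095356418
5 [0.472 0.117 0.135] q [ 0.249  0.934  2.44   3.504  1.318 -1.514] err mm 39.389466326305396
lean 20 psi -0.4
55 [0.409 0.19  0.249] q [ 0.299  0.216  1.944 -0.236  0.792  2.42 ] err mm 5.571851481200414e-08
50 [0.422 0.185 0.204] q [ 0.316  0.306  2.025 -0.42   0.584  2.613] err mm 1.7738338396407439e-09
35 [0.443 0.176 0.164] q [ 0.383  0.478  2.212  4.57   0.411 -2.323] err mm 17.74513349544468
20 [0.464 0.167 0.14 ] q [ 0.476  0.661  2.241  4.209  0.736 -1.846] err mm 8.38863285815024e-09
5 [0.482 0.16  0.135] q [ 0.525  0.872  2.271  4.066  1.135 -1.569] err mm 1.848795329072758e-12
lean 20 psi 0.4
55 [0.409 0.027 0.249] q [-0.344  0.119  2.08   0.256  0.765  0.657] err mm 3.4
[... 1216 characters left out ...]
353
20 [0.464 0.167 0.14 ] q [ 0.399  0.56   2.183  4.466  0.495 -2.197] err mm 9.94323444622727e-09
5 [0.482 0.16  0.135] q [ 0.466  0.734  2.244  4.108  0.86  -1.735] err mm 7.544230056141698e-09
lean 30 psi 0.4
55 [0.409 0.027 0.249] q [-0.249  0.175  1.97   0.066  0.928  0.884] err mm 7.776417474361412e-12
50 [0.422 0.032 0.204] q [-0.268  0.25   2.06   0.168  0.701  0.781] err mm 1.870392932456389e-11
35 [0.443 0.041 0.164] q [-0.37   0.348  2.243  0.939  0.373 -0.055] err mm 2.1150826382316066e-10
20 [0.464 0.05  0.14 ] q [-0.48   0.559  2.41   2.073  0.6   -1.334] err mm 1.8893742669402886e-07
5 [0.482 0.057 0.135] q [-0.553  0.756  2.44   2.18   0.953 -1.602] err mm 23.67162609751966
```

Emit:
{"method": "servo_tool", "body": {
  "commands": [0, 0.001, 0, 0, -0.0139, 0, 1, 0.0149, 0, 0.0331, 0, 0, 0, 1, 0.0149, 0, 0.0331, 0, 0, 0, 1, 0.0149, 0, 0.0331, 0, 0, 0, 1, 0, 0, 0, 0, 0, 0, 1, 0, 0, 0, 0, 0, 0, 1]
}}

```text
t: 4.17
tcp_pos: [0.4608, -0.2319, 0.0074]
tool_rot: [0.976, -0.019, -0.216, -0.004]
force: [0.6, 0.8, -0.8]
finger_gap: 1.001
gripper_force: 0.0
```

Emit:
{"method": "servo_tool", "body": {
  "commands": [0, 0, 0, 0, 0, 0, -1, 0, 0, 0, 0, 0, 0, -1, 0, 0, 0, 0, 0, 0, -1, 0, 0, 0, 0, 0, 0, -1, 0, 0, 0, 0, 0, 0, -1, 0, 0, 0, 0, 0, 0, -1, 0, 0, 0, 0, 0, 0, -1, 0, 0, 0, 0, 0, 0, -1, 0, 0, 0, 0, 0, 0, -1, 0, 0, 0, 0, 0, 0, -1],
  "force": 60
}}

```text
t: 5.0
tcp_pos: [0.4603, -0.2314, 0.0061]
tool_rot: [0.976, -0.019, -0.216, -0.004]
force: [0.2, 0.7, 5.8]
finger_gap: 0.131
gripper_force: 58.8
```

Emit:
{"method": "servo_tool", "body": {
  "commands": [-0.0085, 0, -0.0181, 0, 0, 0, -1, -0.0171, 0, -0.0362, 0, 0, 0, -1, -0.0171, 0, -0.0362, 0, 0, 0, -1, -0.0171, 0, -0.0362, 0, 0, 0, -1, 0, 0, 0, 0, 0, 0, -1, 0, 0, 0, 0, 0, 0, -1]
}}

```text
t: 5.5
tcp_pos: [0.4604, -0.2316, 0.0762]
tool_rot: [0.976, -0.019, -0.215, -0.004]
force: [-0.9, 0.5, -2.1]
finger_gap: 0.129
gripper_force: 58.7
```

Run:
```python
from h import *
w=manip.snapshot("wrist");s=manip.snapshot("side")
b=cv2.resize(s["img"][290:390,190:350],(448,280),interpolation=2)
c=np.zeros((480,800,3),np.uint8);c[:,:352]=w["img"][:,144:496];c[:280,352:]=b
cv2.imwrite("pics/g1.png",c[:,:,::-1])
```

```text
(no output)
```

View pics/g1.png

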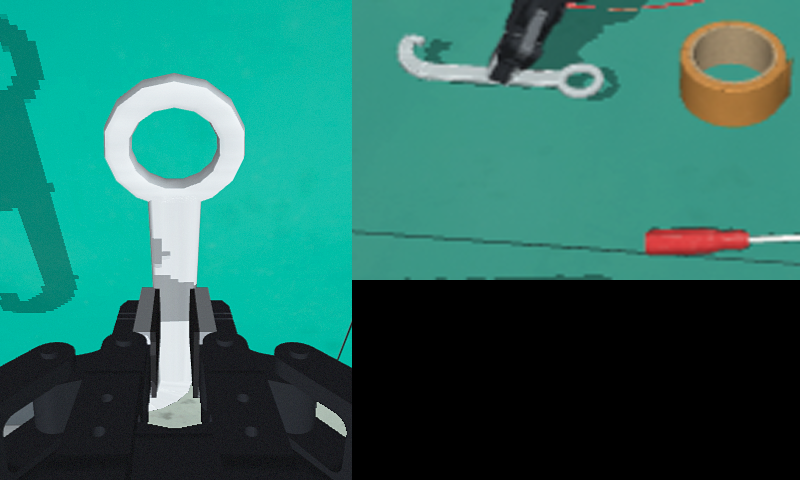

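The spanner is held straight between the pads. The eye sits centred at about (319,143) in the wrist image and is clear of the bench.

```bash
cat > plan.py <<'E'
from h import *
from ik import *
import sys
RG=R.from_quat([.976,-.019,-.216,-.004]);TG=np.array([.4603,-.2314,.0061])
RS=R.from_euler('z',-.035);EYE=np.array([.529,-.2327,.003])
ET=RG.inv().apply(EYE-TG); REL=RS.inv()*RG
def target(tau,ey,ez,psi=PSI,piv=PIV):
    rot=spR(np.radians(tau),psi)*REL
    return hook(ey,ez,psi,piv)-rot.apply(ET),rot
def plan(tp,tr,st):
    r=R.from_quat(st["tool_rot"]);p=np.array(st["tcp_pos"])
    d=r.inv().apply(tp-p);rv=(r.inv()*tr).as_rotvec(degrees=True)
    print("to",tp,"shift mm",d*1e3,"share",d/.5,"rows>=",np.linalg.norm(d)/.0417,"turn deg",rv,"share",rv/360)
    b=ik(tp,tr,st["q"]);print("ik",b.x,1e3*np.sqrt(2*b.cost))
    print("eye now",p+r.apply(ET))
E
python3 - <<'E'
from plan import *
np.set_printoptions(precision=4,suppress=True)
st=manip.sense();r=R.from_quat(st["tool_rot"])
w=manip.snapshot("wrist");print("ET",ET,"proj eye",proj(w,st["tcp_pos"]+r.apply(ET)))
plan(*target(55,.145,.06),st)
for t in (50,45,40,35,30):
    tp,tr=target(t,.126,-.018);b=ik(tp,tr,[.05,.3,2.1,-.1,.4,1.7]);print(t,tp,b.x,b.cost)
E
```

```text
ET [ 0.0636 -0.0014 -0.0262] proj eye [312.395 140.706]
to [0.4003 0.1208 0.2581] shift mm [-143.0564 -349.3846 -135.1218] share [-0.2861 -0.6988 -0.2702] rows>= 9.616056325597452 turn deg [ 0.2977 35.1116  1.7907] share [0.0008 0.0975 0.005 ]
ik [ 0.0366  0.1418  1.9936 -0.0225  0.8318  1.6906] 4.875254488359156e-09
eye now [ 0.5279 -0.2322  0.0716]
50 [0.4227 0.1193 0.1752] [ 0.0374  0.3143  2.1182 -0.059   0.4484  1.7275] 9.182670105305538e-28
45 [0.4265 0.1191 0.1706] [ 0.044   0.3243  2.176  -0.1252  0.2954  1.7976] 9.93316439381013e-29
40 [0.4308 0.1188 0.1664] [ 0.0509  0.3455  2.2337 -0.3613  0.1365  2.0387] 9.876210454851265e-25
35 [0.4353 0.1185 0.1625] [ 0.0513  0.3594  2.2645 -1.1738  0.0554  2.85  ] 4.265426561343614e-05
30 [0.4402 0.1182 0.1591] [ 0.0097  0.3466  2.2685 -0.7625  0.      2.4008] 0.0005378681420203382
```

Emit:
{"method": "servo_tool", "body": {
  "commands": [-0.0333, 0, -0.0704, 0, 0, 0, -1, -0.0333, 0, -0.0704, 0, 0, 0, -1, -0.0333, 0, -0.0704, 0, 0, 0, -1, -0.0333, 0, -0.0704, 0, 0, 0, -1, -0.0333, 0, -0.0704, 0, 0, 0, -1, 0, 0, 0, 0, 0.0195, 0.001, -1, 0, 0, 0, 0, 0.0195, 0.001, -1, 0, 0, 0, 0, 0.0195, 0.001, -1, 0, 0, 0, 0, 0.0195, 0.001, -1, 0, 0, 0, 0, 0.0195, 0.001, -1, 0, 0, 0, 0, 0, 0, -1]
}}

```text
t: 6.57
tcp_pos: [0.4531, -0.228, 0.2677]
tool_rot: [0.996, -0.035, 0.085, 0.002]
force: [-1.6, 1.1, -3.2]
finger_gap: 0.131
gripper_force: 59.1
```

```bash
sed -i 's/^ET=.*/ET=RG.inv().apply(EYE-TG); ET[1]=0; REL=RS.inv()*RG/' plan.py
python3 - <<'E'
from plan import *
np.set_printoptions(precision=4,suppress=True)
st=manip.sense();plan(*target(55,.145,.06),st)
E
```

```text
to [0.4004 0.1222 0.2581] shift mm [ -78.0286 -345.4846   -3.0225] share [-0.1561 -0.691  -0.006 ] rows>= 8.493989735115333 turn deg [ 0.0155  0.2775 -0.0943] share [ 0.      0.0008 -0.0003]
ik [ 0.0405  0.1426  1.9925 -0.0234  0.8322  1.695 ] 2.8983506965826236e-11
eye now [ 0.5112 -0.2322  0.3043]
```

Emit:
{"method": "servo_tool", "body": {
  "commands": [-0.0312, -0.0691, 0, 0, 0, 0, -1, -0.0312, -0.0691, 0, 0, 0, 0, -1, -0.0312, -0.0691, 0, 0, 0, 0, -1, -0.0312, -0.0691, 0, 0, 0, 0, -1, -0.0312, -0.0691, 0, 0, 0, 0, -1, 0, -0.0691, 0, 0, 0, 0, -1, 0, -0.0691, 0, 0, 0, 0, -1, 0, -0.0691, 0, 0, 0, 0, -1, 0, -0.0691, 0, 0, 0, 0, -1, 0, -0.0691, 0, 0, 0, 0, -1, 0, 0, 0, 0, 0, 0, -1, 0, 0, 0, 0, 0, 0, -1]
}}

```text
t: 7.57
tcp_pos: [0.4058, 0.1205, 0.2546]
tool_rot: [0.996, -0.031, 0.086, 0.005]
force: [-0.7, -0.7, -1.0]
finger_gap: 0.129
gripper_force: 59.4
```

Run:
```python
from plan import *
np.set_printoptions(precision=4,suppress=True)
st=manip.sense();p=np.array(st["tcp_pos"]);r=R.from_quat(st["tool_rot"])
w=manip.snapshot("wrist");s=manip.snapshot("side");t=manip.snapshot("top")
eye=p+r.apply(ET)
for n,k in (("w",w),("s",s),("t",t)): print(n,"eye",proj(k,eye),"tip",proj(k,hook(.137,.024)),"piv",proj(k,hook(0,.019)),"seat",proj(k,hook(.124,-.012)))
plan(*target(55,.145,.06),st)
c=np.zeros((600,800,3),np.uint8)
c[:480,:480]=w["img"][:,80:560];c[:300,480:]=cv2.resize(s["img"][130:230,220:326],(320,300),interpolation=2);c[300:,480:]=cv2.resize(t["img"][200:300,200:306],(320,300),interpolation=2)
cv2.imwrite("pics/p1.png",c[:,:,::-1])
```

```text
w eye [317.1514 142.8073] tip [315.17   148.0777] piv [ 315.9481 -262.1034] seat [315.3423 128.2349]
s eye [262.7016 161.824 ] tip [264.0795 172.8206] piv [315.9166 178.8872] seat [269.3288 185.2099]
t eye [233.9123 277.347 ] tip [235.7512 277.5613] piv [242.1408 215.5521] seat [238.4407 273.1744]
to [0.4004 0.1222 0.2581] shift mm [-4.787  -1.2524 -4.4362] share [-0.0096 -0.0025 -0.0089] rows>= 0.1593673272450706 turn deg [0.3489 0.1114 0.4397] share [0.001  0.0003 0.0012]
ik [ 0.0405  0.1426  1.9925 -0.0234  0.8322  1.695 ] 1.5238723985497566e-11
eye now [0.4638 0.1171 0.2913]
```

View pics/p1.png

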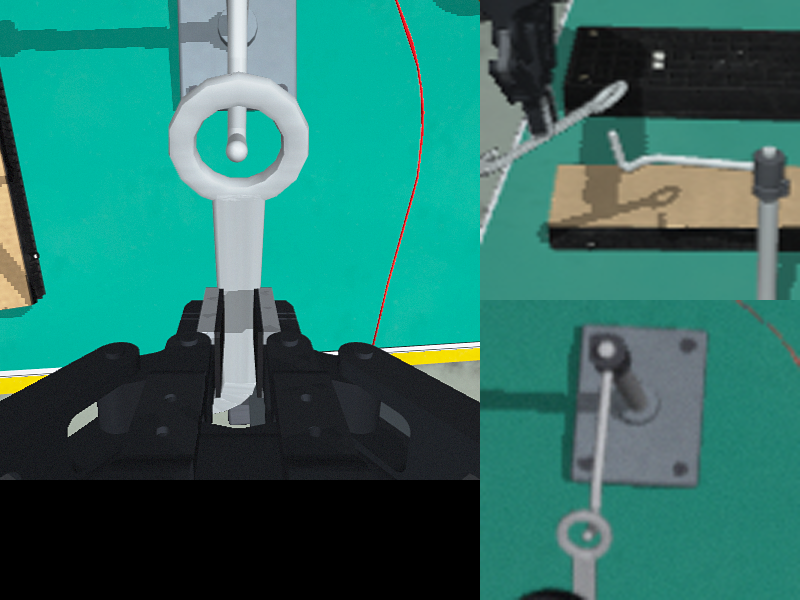

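The wrist view shows the hook tip at (318,151) inside the eye, whose centre is at (319,140), so they are aligned. Side and top views agree within about 2 mm.

Run:
```python
from plan import *
np.set_printoptions(precision=4,suppress=True)
st=manip.sense()
for T in [(55,.139,.028),(50,.133,.005),(45,.129,-.013)]:
    tp,tr=target(*T);plan(tp,tr,st);st=dict(tcp_pos=tp,tool_rot=tr.as_quat(),q=ik(tp,tr,st["q"]).x)
```

```text
to [0.4064 0.1218 0.2261] shift mm [-4.8148 -4.1558 28.2144] share [-0.0096 -0.0083  0.0564] rows>= 0.6935823170818796 turn deg [0.3919 0.0578 0.0523] share [0.0011 0.0002 0.0001]
ik [ 0.0387  0.2075  2.0273 -0.0254  0.7325  1.6964] 1.5382907247096635e-05
eye now [0.4639 0.1139 0.2916]
to [0.4158 0.1211 0.1982] shift mm [ 4.421   0.0205 29.1366] share [0.0088 0.     0.0583] rows>= 0.706716085640816 turn deg [ 0.0183  5.     -0.0063] share [ 0.0001  0.0139 -0.    ]
ik [ 0.0435  0.256   2.1032 -0.0544  0.5219  1.7274] 6.008099104129703e-06
eye now [0.4643 0.1177 0.263 ]
to [0.4236 0.1206 0.1756] shift mm [ 1.7149  0.0238 23.864 ] share [0.0034 0.     0.0477] rows>= 0.5737549719989581 turn deg [ 0.0183  5.     -0.0063] share [ 0.0001  0.0139 -0.    ]
ik [ 0.0491  0.3096  2.1751 -0.1247  0.3114  1.8014] 2.401927668958966e-09
eye now [0.4703 0.1173 0.24  ]
```

Emit:
{"method": "servo_tool", "body": {
  "commands": [-0.003, 0, 0.014, 0, 0, 0, -1, -0.003, 0, 0.014, 0, 0, 0, -1, -0.003, 0, 0.014, 0, 0, 0, -1, 0, 0, 0.014, 0, 0, 0, -1, 0.0022, 0, 0.0146, 0, 0.0035, 0, -1, 0.0022, 0, 0.0146, 0, 0.0035, 0, -1, 0, 0, 0, 0, 0, 0, -1, 0, 0, 0, 0, 0, 0, -1]
}}

```text
t: 8.38
tcp_pos: [0.4105, 0.1177, 0.2122]
tool_rot: [0.994, -0.034, 0.108, 0.006]
force: [-0.0, 0.1, -1.3]
finger_gap: 0.128
gripper_force: 59.7
```

```bash
cat > v.py <<'E'
from plan import *
np.set_printoptions(precision=4,suppress=True)
S=[manip.sense()];w=manip.snapshot("wrist");S.append(manip.sense());s=manip.snapshot("side");S.append(manip.sense());t=manip.snapshot("top");S.append(manip.sense())
st=dict(S[-1]);st["tcp_pos"]=np.mean([x["tcp_pos"] for x in S],0);st["tool_rot"]=np.mean([x["tool_rot"] for x in S],0);st["tool_rot"]/=np.linalg.norm(st["tool_rot"])
p=st["tcp_pos"];r=R.from_quat(st["tool_rot"]);eye=p+r.apply(ET);print(p,st["force"],[x["tcp_pos"] for x in S],[x["tool_rot"] for x in S][:2])
xs=r.apply(REL.inv().apply([1,0,0]));print("tau",np.degrees(np.arccos(xs[2])),"eye",eye,"hook y,z",(PIV-eye[:2])@[np.cos(PSI),np.sin(PSI)],eye[2]-.235)
for n,k in (("w",w),("s",s),("t",t)): print(n,"eye",proj(k,eye),"tip",proj(k,hook(.137,.024)),"seat",proj(k,hook(.124,-.012)))
for T in eval(sys.argv[2]):
    tp,tr=target(*T);plan(tp,tr,st);st=dict(tcp_pos=tp,tool_rot=tr.as_quat(),q=ik(tp,tr,st["q"]).x)
c=np.zeros((600,800,3),np.uint8)
c[:480,:480]=w["img"][:,80:560];c[:300,480:]=cv2.resize(s["img"][140:240,220:326],(320,300),interpolation=2);c[300:,480:]=cv2.resize(t["img"][200:300,200:306],(320,300),interpolation=2)
cv2.imwrite(f"pics/{sys.argv[1]}.png",c[:,:,::-1])
E
python3 v.py p2 "[(50,.133,.005),(45,.129,-.013)]"
```

```text
[0.4112 0.1178 0.2128] [-0.3992  0.3928 -2.5059] [array([0.4105, 0.1177, 0.2122]), array([0.4111, 0.1178, 0.2127]), array([0.4115, 0.1179, 0.213 ]), array([0.4117, 0.118 , 0.2132])] [array([ 0.9935, -0.0343,  0.1083,  0.0059]), array([ 0.9934, -0.0342,  0.1091,  0.0058])]
tau 52.48275285457176 eye [0.4675 0.1141 0.2522] hook y,z 0.13562287818455027 0.017168653613925555
w eye [316.4778 140.319 ] tip [303.7585 140.8151] seat [306.7013 122.2159]
s eye [264.4103 175.7777] tip [264.0795 172.8206] seat [269.3288 185.2099]
t eye [237.7739 277.3247] tip [235.7512 277.5613] seat [238.4407 273.1744]
to [0.4158 0.1211 0.1982] shift mm [ 1.099  -3.663  15.1592] share [ 0.0022 -0.0073  0.0303] rows>= 0.37492045729832696 turn deg [0.3472 2.4808 0.0854] share [0.001  0.0069 0.0002]
ik [ 0.0435  0.256   2.1032 -0.0544  0.5219  1.7274] 2.087395217941468e-09
eye now [0.4675 0.1141 0.2522]
to [0.4236 0.1206 0.1756] shift mm [ 1.7149  0.0238 23.864 ] share [0.0034 0.     0.0477] rows>= 0.5737549719989581 turn deg [ 0.0183  5.     -0.0063] share [ 0.0001  0.0139 -0.    ]
ik [ 0.0491  0.3096  2.1751 -0.1247  0.3114  1.8014] 2.4054023386051324e-09
eye now [0.4703 0.1173 0.24  ]
```

View pics/p2.png

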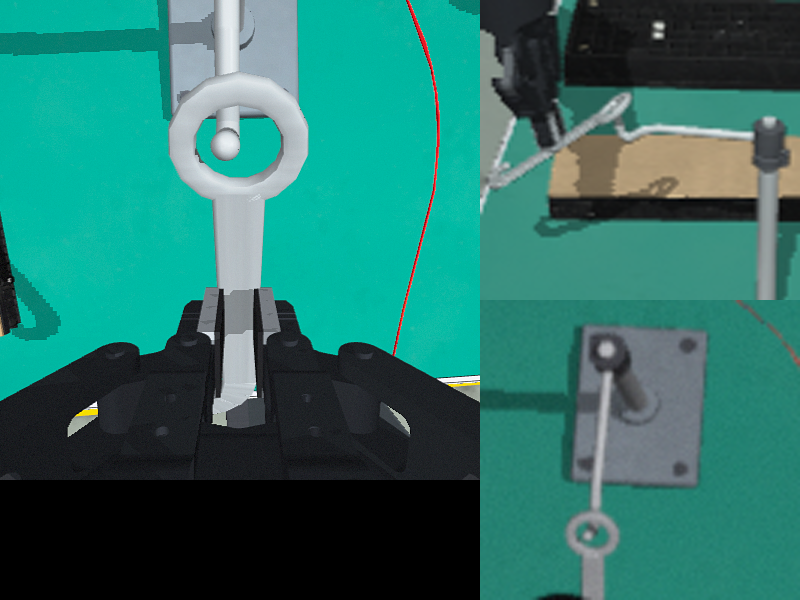

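The wrist view shows the tip at (306,145) now in the hole but about 4 mm left of the eye centre at (319,140). I'll shift left and keep lowering.

Emit:
{"method": "servo_tool", "body": {
  "commands": [0, -0.0075, 0, 0, 0, 0, -1, 0.0011, 0, 0.0156, 0, 0.0042, 0, -1, 0.0011, 0, 0.0156, 0, 0.0042, 0, -1, 0, 0, 0, 0, 0, 0, -1, 0, 0, 0, 0, 0, 0, -1]
}}

```text
t: 8.95
tcp_pos: [0.4157, 0.1217, 0.198]
tool_rot: [0.99, -0.034, 0.135, 0.007]
force: [-0.6, 0.1, -0.8]
finger_gap: 0.127
gripper_force: 59.7
```

```bash
python3 v.py p3 "[(45,.129,-.013)]"
python3 - <<'E'
from h import *
import pickle
w=manip.snapshot("wrist")["img"]
g=cv2.cvtColor(w,6+1)[60:220,230:420]
# horizontal profile: print row samples of the bar/green boundaries inside eye
hsv=cv2.cvtColor(w,cv2.COLOR_RGB2HSV)
for y in (125,135,145,155,165):
    m=hsv[y,230:420,1]>100
    e=np.flatnonzero(np.diff(m.astype(int)))+231;print(y,e)
E
```

```text
[0.4164 0.1216 0.1984] [ 0.5857 -0.0202 -1.1953] [array([0.4157, 0.1217, 0.198 ]), array([0.4164, 0.1216, 0.1984]), array([0.4167, 0.1216, 0.1986]), array([0.4168, 0.1215, 0.1986])] [array([ 0.9902, -0.0336,  0.1352,  0.0066]), array([ 0.9901, -0.0336,  0.1358,  0.0066])]
tau 49.399947158767205 eye [0.4705 0.118  0.2408] hook y,z 0.1328680737051266 0.005756895709012583
w eye [317.1726 140.5644] tip [320.7424 139.4927] seat [319.421  126.3094]
s eye [265.9027 178.912 ] tip [264.0795 172.8206] seat [269.3288 185.2099]
t eye [236.6638 276.4014] tip [235.7512 277.5613] seat [238.4407 273.1744]
to [0.4236 0.1206 0.1756] shift mm [ 0.8628  0.3896 23.9068] share [0.0017 0.0008 0.0478] rows>= 0.5737530684166791 turn deg [0.3373 4.3979 0.1352] share [0.0009 0.0122 0.0004]
ik [ 0.0491  0.3096  2.1751 -0.1247  0.3114  1.8014] 4.481799913055656e-10
eye now [0.4705 0.118  0.2408]
125 [249 388]
135 [248 355 356 357 360 388]
145 [249 276 306 337 361 388]
155 [249 279 307 337 357 388]
165 [254 287 315 328 350 383]
```

Emit:
{"method": "servo_tool", "body": {
  "commands": [0.0004, 0.0003, 0.012, 0, 0.003, 0, -1, 0.0004, 0.0003, 0.012, 0, 0.003, 0, -1, 0.0004, 0.0003, 0.012, 0, 0.003, 0, -1, 0.0004, 0.0003, 0.012, 0, 0.003, 0, -1, 0, 0, 0, 0, 0, 0, -1, 0, 0, 0, 0, 0, 0, -1]
}}

```text
t: 9.65
tcp_pos: [0.4239, 0.1202, 0.1754]
tool_rot: [0.984, -0.033, 0.173, 0.008]
force: [-0.3, -0.0, -1.4]
finger_gap: 0.13
gripper_force: 59.2
```

```bash
python3 v.py p4 "[(45,.129,-.013),(43,.128,-.013)]"
```

```text
[0.4243 0.1202 0.1757] [-0.5375 -0.2226 -1.0456] [array([0.4239, 0.1202, 0.1754]), array([0.4243, 0.1202, 0.1757]), array([0.4245, 0.1202, 0.1759]), array([0.4245, 0.1202, 0.1759])] [array([ 0.9844, -0.0335,  0.1726,  0.008 ]), array([ 0.9843, -0.0335,  0.1731,  0.0079])]
tau 45.07659261285799 eye [0.475  0.1169 0.222 ] hook y,z 0.1282692976309064 -0.01296959478247689
w eye [316.9141 141.7425] tip [316.9968 125.7557] seat [316.6362 125.6228]
s eye [267.7523 185.4034] tip [264.0795 172.8206] seat [269.3288 185.2099]
t eye [238.3386 275.1412] tip [235.7512 277.5613] seat [238.4407 273.1744]
to [0.4236 0.1206 0.1756] shift mm [-0.6629 -0.3716 -0.1397] share [-0.0013 -0.0007 -0.0003] rows>= 0.018529010355377355 turn deg [0.3398 0.0743 0.137 ] share [0.0009 0.0002 0.0004]
ik [ 0.0491  0.3096  2.1751 -0.1247  0.3114  1.8014] 5.414867081758618e-10
eye now [0.475  0.1169 0.222 ]
to [0.4263 0.1204 0.1739] shift mm [ 1.8917 -0.0037  2.5461] share [ 0.0038 -0.      0.0051] rows>= 0.07606535653998062 turn deg [ 0.0073  2.     -0.0025] share [ 0.      0.0056 -0.    ]
ik [ 0.0516  0.3171  2.1961 -0.1741  0.2496  1.8524] 1.1279008781644651e-07
eye now [0.4743 0.117  0.222 ]
```

View pics/p4.png

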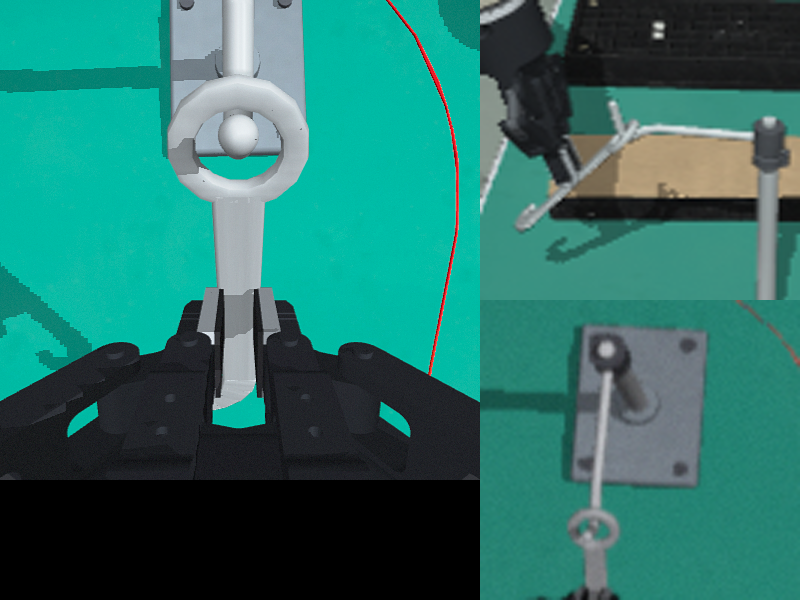

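The eye is threaded on the hook: the tip at (318,137) sits well inside the ring, and the side view shows the ring in the bend. I'll soften the grip, let the handle swing down a little in the pads, then release.

Emit:
{"method": "servo_tool", "body": {
  "commands": [0, 0, 0, 0, 0, 0, -1, 0.0014, 0, 0.003, 0, 0, 0, -1, 0.0014, 0, 0.003, 0, 0, 0, -1, 0.0014, 0, 0.003, 0, 0, 0, -1, 0.0014, 0, 0.003, 0, 0, 0, -1, 0.0014, 0, 0.003, 0, 0, 0, -1, 0.0014, 0, 0.003, 0, 0, 0, -1, 0, 0, 0, 0, 0, 0, -1],
  "force": 20
}}

```text
t: 10.47
tcp_pos: [0.4312, 0.1196, 0.1681]
tool_rot: [0.984, -0.034, 0.173, 0.008]
force: [-1.0, -1.0, -1.0]
finger_gap: 0.128
gripper_force: 56.4
```

Emit:
{"method": "servo_tool", "body": {
  "commands": [0, 0, 0, 0, 0, 0, 0, 0, 0, 0, 0, 0, 0, 0.4, 0, 0, 0, 0, 0, 0, 1, 0, 0, 0, 0, 0, 0, 1, 0, 0, 0, 0, 0, 0, 1, 0, 0, 0, 0, 0, 0, 1, 0, 0, 0, 0, 0, 0, 1, 0, 0, 0, 0, 0, 0, 1]
}}

```text
t: 11.13
tcp_pos: [0.4309, 0.1197, 0.1684]
tool_rot: [0.984, -0.033, 0.173, 0.008]
force: [-0.5, 0.4, -0.6]
finger_gap: 1.001
gripper_force: 0.0
```

```bash
python3 v.py p5 "[]"
```

```text
[0.4309 0.1197 0.1684] [-0.0757  0.5736 -0.1379] [array([0.4309, 0.1197, 0.1684]), array([0.4309, 0.1197, 0.1683]), array([0.4309, 0.1197, 0.1684]), array([0.4309, 0.1197, 0.1683])] [array([ 0.9843, -0.0335,  0.1731,  0.0079]), array([ 0.9843, -0.0335,  0.1731,  0.0079])]
tau 45.08847736534492 eye [0.4817 0.1164 0.2147] hook y,z 0.12159576788023928 -0.02034126342325518
w eye [317.1073 143.4732] tip [317.0533 151.6047] seat [316.671  142.6104]
s eye [270.292 188.044] tip [264.0795 172.8206] seat [269.3288 185.2099]
t eye [239.0751 272.472 ] tip [235.7512 277.5613] seat [238.4407 273.1744]
```

View pics/p5.png

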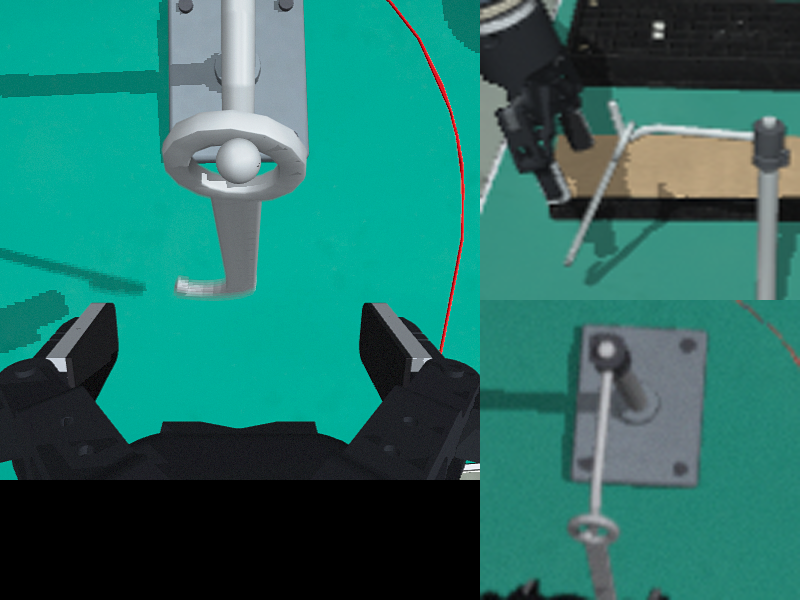

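It hangs on the hook, swinging inward, and the fingers are open well clear. I'll retreat and let it settle.

Emit:
{"method": "servo_tool", "body": {
  "commands": [0, 0, -0.05, 0, 0, 0, 1, 0, 0, -0.05, 0, 0, 0, 1, 0, 0, -0.05, 0, 0, 0, 1, 0, 0, -0.05, 0, 0, 0, 1, 0, 0, -0.05, 0, 0, 0, 1, 0, 0, -0.05, 0, 0, 0, 1, 0, 0, 0, 0, 0, 0, -1, 0, 0, 0, 0, 0, 0, -1, 0, 0, 0, 0, 0, 0, -1, 0, 0, 0, 0, 0, 0, -1, 0, 0, 0, 0, 0, 0, -1, 0, 0, 0, 0, 0, 0, -1]
}}

```text
t: 12.28
tcp_pos: [0.3796, 0.1236, 0.3082]
tool_rot: [0.985, -0.034, 0.172, 0.008]
force: [0.4, 0.1, -0.4]
finger_gap: 0.14
gripper_force: 0.0
```

Emit:
{"method": "servo_tool", "body": {
  "commands": [0, 0, 0, 0, -0.0185, 0, -1, 0, 0, 0, 0, -0.0185, 0, -1, 0, 0, 0, 0, -0.0185, 0, -1, 0, 0, 0, 0, 0, 0, -1, 0, 0, 0, 0, 0, 0, -1]
}}

```text
t: 12.7
tcp_pos: [0.3809, 0.1235, 0.3083]
tool_rot: [0.999, -0.035, -0.0, 0.002]
force: [-0.3, 0.1, -0.7]
finger_gap: 0.004
gripper_force: 0.0
```

```bash
python3 v.py p6 "[]"
python3 - <<'E'
from plan import *
np.set_printoptions(precision=4,suppress=True)
st=manip.sense();r=R.from_quat(st["tool_rot"]);print(st["tcp_pos"],r.as_matrix())
plan(np.array([.54,.04,.33]),R.from_quat([1,0,0,0]),st)
plan(np.array([.54,.04,.215]),R.from_quat([1,0,0,0]),st)
E
```

```text
[0.3792 0.1237 0.3084] [-0.4611 -0.5214 -0.6857] [array([0.3809, 0.1235, 0.3083]), array([0.3793, 0.1236, 0.3082]), array([0.3784, 0.1237, 0.3083]), array([0.3781, 0.1238, 0.3086])] [array([ 0.9994, -0.0348, -0.0004,  0.0021]), array([ 0.9994, -0.0345, -0.0009,  0.0022])]
tau 65.12794962153886 eye [0.4427 0.1194 0.3344] hook y,z 0.16068950168429455 0.09943990451759299
w eye [316.7239 148.4482] tip [316.9091  84.4121] seat [316.6601  64.4198]
s eye [254.0431 145.9055] tip [264.0795 172.8206] seat [269.3288 185.2099]
t eye [229.5502 285.9304] tip [235.7512 277.5613] seat [238.4407 273.1744]
[0.3781 0.1238 0.3086] [[ 0.9977 -0.0683 -0.0019]
 [-0.0683 -0.9977 -0.0042]
 [-0.0016  0.0043 -1.    ]]
to [0.54 0.04 0.33] shift mm [167.2023  72.676  -21.4056] share [ 0.3344  0.1454 -0.0428] rows>= 4.402072307986242 turn deg [ 0.2429  0.1026 -3.9186] share [ 0.0007  0.0003 -0.0109]
ik [-0.1325  0.309   1.5123  0.      1.3203  1.4383] 1.2558322728850874e-10
eye now [0.4416 0.1196 0.3346]
to [0.54  0.04  0.215] shift mm [167.3915  72.1818  93.5931] share [0.3348 0.1444 0.1872] rows>= 4.914007397493795 turn deg [ 0.2429  0.1026 -3.9186] share [ 0.0007  0.0003 -0.0109]
ik [-0.1325  0.4365  1.6604  0.      1.0447  1.4383] 1.3356656586934867e-05
eye now [0.4416 0.1196 0.3346]
```

View pics/p6.png

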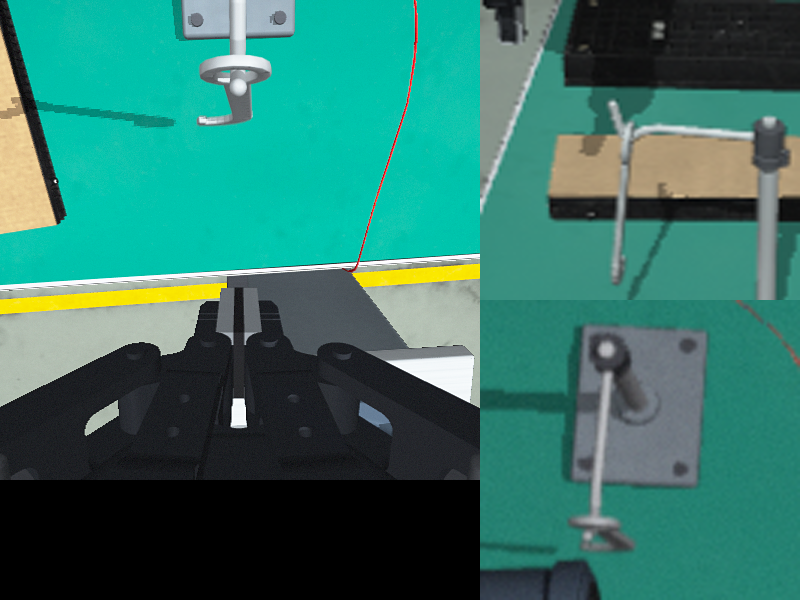

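The spanner hangs nearly upright and quiet in the bend. Next I'll go round to the right of the bar and lower the shut fingers.

Emit:
{"method": "servo_tool", "body": {
  "commands": [0, 0.0727, -0.0214, 0, 0, 0, -1, 0, 0.0727, -0.0214, 0, 0, 0, -1, 0.0669, 0, 0, 0, 0, 0, -1, 0.0669, 0, 0, 0, 0, 0, -1, 0.0669, 0, 0, 0, 0, 0, -1, 0.0669, 0, 0, 0, 0, 0, -1, 0.0669, 0, 0, 0, 0, 0, -1, 0, 0, 0.0575, 0, 0, 0, -1, 0, 0, 0.0575, 0, 0, 0, -1, 0, 0, 0.0575, 0, 0, 0, -1, 0, 0, 0.0575, 0, 0, 0, -1, 0, 0, 0, 0, 0, 0, -1]
}}

```text
t: 13.85
tcp_pos: [0.5363, 0.0403, 0.211]
tool_rot: [0.999, -0.034, -0.006, 0.001]
force: [-0.7, -0.5, -0.4]
finger_gap: -0.001
gripper_force: 0.0
```

```bash
cat > arc.py <<'E'
from plan import *
np.set_printoptions(precision=4,suppress=True)
st=manip.sense();r=R.from_quat(st["tool_rot"]);p=np.array(st["tcp_pos"]);print(p,st["force"])
v=p[:2]-PIV;print("rad",np.hypot(*v),"ang rel home",np.arctan2(-v[0],v[1]))
s=manip.snapshot("side");t=manip.snapshot("top")
for n,k in (("side",s),("top",t)):
    for x in manip.silhouettes(k,"swing_arm")[:1]: print(n,x["conf"],x["box"])
    for x in manip.silhouettes(k,"spanner")[:1]: print(n,"sp",x["conf"],x["box"])
E
python3 arc.py
```

```text
[0.5363 0.0403 0.211 ] [-0.7325 -0.5167 -0.4076]
rad 0.0953824695750362 ang rel home 2.3671674556913365
side 0.46 [261.0, 174.7, 61.4, 20.3]
side sp 0.59 [266.6, 184.0, 4.0, 51.8]
top 0.5 [236.7, 242.0, 6.3, 24.2]
```

Emit:
{"method": "servo_tool", "body": {
  "commands": [0, -0.0133, 0, 0, 0, 0, -1, 0, -0.0133, 0, 0, 0, 0, -1, 0, -0.0133, 0, 0, 0, 0, -1, 0, -0.0133, 0, 0, 0, 0, -1, 0, -0.0133, 0, 0, 0, 0, -1, 0, -0.008, 0, 0, 0, 0, -1, 0, -0.004, 0, 0, 0, 0, -1, 0, -0.004, 0, 0, 0, 0, -1, 0, -0.004, 0, 0, 0, 0, -1, 0, -0.004, 0, 0, 0, 0, -1, 0, -0.004, 0, 0, 0, 0, -1, 0, -0.004, 0, 0, 0, 0, -1]
}}

```text
t: 15.15
tcp_pos: [0.5451, 0.0885, 0.2157]
tool_rot: [0.999, -0.034, -0.0, 0.002]
force: [-0.3, -0.5, 0.5]
finger_gap: 0.004
gripper_force: 0.0
```

```bash
python3 arc.py
```

```text
[0.5451 0.0885 0.2157] [-0.3085 -0.5166  0.5036]
rad 0.06126053086404192 ang rel home 1.9032068300690732
side 0.58 [263.0, 174.9, 58.4, 15.7]
side sp 0.52 [268.2, 183.9, 6.7, 54.2]
top 0.36 [238.0, 256.5, 0.9, 9.0]
```

Emit:
{"method": "servo_tool", "body": {
  "commands": [-0.002, -0.005, 0, 0, 0, 0, -1, -0.002, -0.005, 0, 0, 0, 0, -1, -0.002, -0.005, 0, 0, 0, 0, -1, -0.002, -0.005, 0, 0, 0, 0, -1, -0.002, -0.005, 0, 0, 0, 0, -1, -0.002, -0.005, 0, 0, 0, 0, -1, -0.002, -0.005, 0, 0, 0, 0, -1, -0.002, -0.005, 0, 0, 0, 0, -1, 0.0003, -0.0053, 0, 0, 0, 0, -1, 0.0003, -0.0053, 0, 0, 0, 0, -1, 0.0003, -0.0053, 0, 0, 0, 0, -1, 0.0003, -0.0053, 0, 0, 0, 0, -1]
}}

```text
t: 16.45
tcp_pos: [0.5397, 0.1198, 0.2156]
tool_rot: [0.999, -0.034, -0.0, 0.002]
force: [-0.5, -1.1, -0.3]
finger_gap: -0.002
gripper_force: 0.8
```

```bash
python3 arc.py
```

```text
[0.5397 0.1198 0.2156] [-0.5394 -1.1076 -0.292 ]
rad 0.06428871108836702 ang rel home 1.3942643226266083
side 0.53 [271.2, 164.5, 51.6, 27.3]
side sp 0.61 [275.5, 172.0, 7.1, 57.9]
top 0.5 [215.2, 254.4, 6.8, 12.6]
```

Emit:
{"method": "servo_tool", "body": {
  "commands": [0.0014, -0.0055, 0, 0, 0, 0, -1, 0.0014, -0.0055, 0, 0, 0, 0, -1, 0.0014, -0.0055, 0, 0, 0, 0, -1, 0.0014, -0.0055, 0, 0, 0, 0, -1, 0.0014, -0.0055, 0, 0, 0, 0, -1, 0.0014, -0.0055, 0, 0, 0, 0, -1, 0.0014, -0.0055, 0, 0, 0, 0, -1, 0.0029, -0.0046, 0, 0, 0, 0, -1, 0.0029, -0.0046, 0, 0, 0, 0, -1, 0.0029, -0.0046, 0, 0, 0, 0, -1, 0.0029, -0.0046, 0, 0, 0, 0, -1, 0.0029, -0.0046, 0, 0, 0, 0, -1]
}}

```text
t: 17.75
tcp_pos: [0.5541, 0.1496, 0.2154]
tool_rot: [0.999, -0.034, -0.0, 0.002]
force: [-0.3, -1.8, -0.6]
finger_gap: 0.001
gripper_force: 0.7
```

```bash
python3 arc.py
```

```text
[0.5541 0.1496 0.2154] [-0.3416 -1.7668 -0.6151]
rad 0.06386316192036089 ang rel home 0.8726581781526976
side 0.46 [305.6, 180.6, 18.3, 11.6]
side sp 0.6 [286.1, 169.0, 14.8, 53.3]
top 0.69 [184.7, 209.9, 66.5, 43.8]
```

Emit:
{"method": "servo_tool", "body": {
  "commands": [0.0038, -0.0043, 0, 0, 0, 0, -1, 0.0038, -0.0043, 0, 0, 0, 0, -1, 0.0038, -0.0043, 0, 0, 0, 0, -1, 0.0038, -0.0043, 0, 0, 0, 0, -1, 0.0038, -0.0043, 0, 0, 0, 0, -1, 0.0038, -0.0043, 0, 0, 0, 0, -1, 0.0038, -0.0043, 0, 0, 0, 0, -1, 0.0045, -0.0026, 0, 0, 0, 0, -1, 0.0045, -0.0026, 0, 0, 0, 0, -1, 0.0045, -0.0026, 0, 0, 0, 0, -1, 0.0045, -0.0026, 0, 0, 0, 0, -1, 0, 0, 0, 0, 0, 0, -1]
}}

```text
t: 19.05
tcp_pos: [0.5782, 0.1683, 0.2154]
tool_rot: [0.999, -0.034, -0.0, 0.002]
force: [-0.2, 0.2, -1.1]
finger_gap: 0.001
gripper_force: 0.3
```

```bash
python3 arc.py
```

```text
[0.5782 0.1683 0.2154] [-0.1759  0.2046 -1.1109]
rad 0.06476103946910819 ang rel home 0.3923182247794216
side 0.51 [309.7, 168.5, 16.0, 25.5]
side sp 0.54 [302.1, 164.4, 17.5, 53.7]
top 0.42 [176.4, 211.7, 72.6, 12.6]
top sp 0.6 [182.4, 230.9, 21.7, 12.8]
```

Emit:
{"method": "servo_tool", "body": {
  "commands": [0.003, -0.0008, 0, 0, 0, 0, -1, 0.003, -0.0008, 0, 0, 0, 0, -1, 0.003, -0.0008, 0, 0, 0, 0, -1, 0.003, 0, 0, 0, 0, 0, -1, 0.003, 0, 0, 0, 0, 0, -1]
}}

```text
t: 19.77
tcp_pos: [0.5852, 0.169, 0.2154]
tool_rot: [0.999, -0.034, -0.0, 0.002]
force: [-1.5, -0.2, 0.0]
finger_gap: -0.002
gripper_force: 0.8
```

Emit:
{"method": "servo_tool", "body": {
  "commands": [0.003, 0, 0, 0, 0, 0, -1, 0.003, 0, 0, 0, 0, 0, -1, 0, 0, 0, 0, 0, 0, -1]
}}

```text
t: 20.02
tcp_pos: [0.5887, 0.1686, 0.2153]
tool_rot: [0.999, -0.034, 0.0, 0.002]
force: [-1.0, 0.4, -0.5]
finger_gap: -0.003
gripper_force: 0.3
```

```bash
python3 arc.py
```

```text
[0.5887 0.1686 0.2153] [-1.0481  0.3806 -0.533 ]
rad 0.061808582110599204 ang rel home 0.23314910314578655
side 0.55 [309.6, 169.1, 14.2, 22.4]
side sp 0.67 [317.9, 163.1, 18.0, 55.9]
top 0.44 [238.6, 211.5, 12.1, 15.6]
```

Not at the stop yet (force still small); keep pushing gently.

Emit:
{"method": "servo_tool", "body": {
  "commands": [0.003, 0, 0, 0, 0, 0, -1, 0.003, 0, 0, 0, 0, 0, -1, 0, 0, 0, 0, 0, 0, -1]
}}

```text
t: 20.57
tcp_pos: [0.5899, 0.1684, 0.2153]
tool_rot: [0.999, -0.034, -0.002, 0.002]
force: [-3.7, -0.2, 2.5]
finger_gap: 0.004
gripper_force: 2.2
```

Emit:
{"method": "servo_tool", "body": {
  "commands": [0.003, 0, 0, 0, 0, 0, -1, 0.003, 0, 0, 0, 0, 0, -1, 0, 0, 0, 0, 0, 0, -1]
}}

```text
t: 20.82
tcp_pos: [0.59, 0.1684, 0.2152]
tool_rot: [0.999, -0.034, -0.005, 0.002]
force: [-10.4, -0.9, 6.3]
finger_gap: 0.001
gripper_force: 5.3
```

```bash
python3 v.py p7 "[]" | head -1
python3 - <<'E'
from h import *
s=manip.snapshot("side");t=manip.snapshot("top")
c=np.hstack([cv2.resize(s["img"][140:260,260:380],(400,400),interpolation=2),cv2.resize(t["img"][170:290,160:280],(400,400),interpolation=2)])
cv2.imwrite("pics/q1.png",c[:,:,::-1])
E
```

```text
[0.59   0.1684 0.2152] [-10.3418  -0.2811   5.8431] [array([0.59  , 0.1684, 0.2152]), array([0.59  , 0.1684, 0.2153]), array([0.59  , 0.1684, 0.2152]), array([0.59  , 0.1684, 0.2153])] [array([ 0.9994, -0.0341, -0.0052,  0.0023]), array([ 0.9994, -0.0341, -0.005 ,  0.0023])]
```

View pics/q1.png

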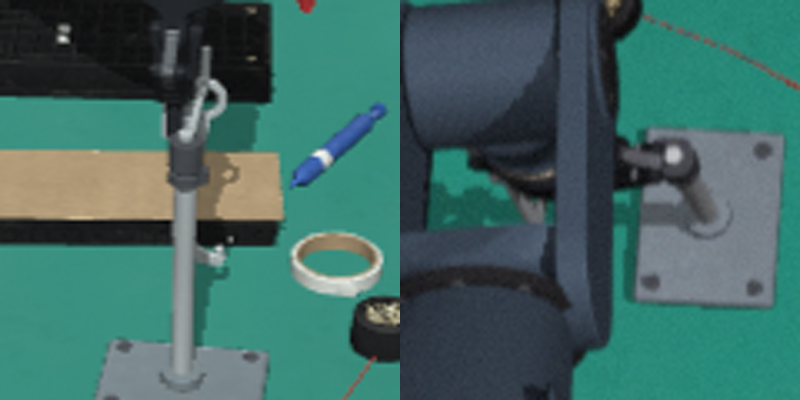

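The arm is against its stop (10 N, no more motion) and the spanner is still on the hook, with its eye seen at about (215,95) in the crop. I'll back off straight to the robot side and let it settle.

Emit:
{"method": "servo_tool", "body": {
  "commands": [-0.01, 0, 0, 0, 0, 0, -1, -0.02, 0, 0, 0, 0, 0, -1, -0.04, 0, 0, 0, 0, 0, -1, -0.04, 0, 0, 0, 0, 0, -1, -0.04, 0, 0, 0, 0, 0, -1, 0, 0.05, -0.05, 0, 0, 0, -1, 0, 0.05, -0.05, 0, 0, 0, -1, 0, 0.05, -0.05, 0, 0, 0, -1, 0, 0.05, -0.05, 0, 0, 0, -1, 0, 0.05, -0.05, 0, 0, 0, -1, 0, 0.05, 0, 0, 0, 0, -1, 0, 0.05, 0, 0, 0, 0, -1]
}}

```text
t: 22.07
tcp_pos: [0.5087, -0.0024, 0.3435]
tool_rot: [0.999, -0.034, 0.003, 0.003]
force: [-0.5, -0.0, -0.2]
finger_gap: 0.0
gripper_force: 0.0
```

Emit:
{"method": "servo_tool", "body": {
  "commands": [0, 0, 0, 0, 0, 0, -1, 0, 0, 0, 0, 0, 0, -1, 0, 0, 0, 0, 0, 0, -1, 0, 0, 0, 0, 0, 0, -1, 0, 0, 0, 0, 0, 0, -1, 0, 0, 0, 0, 0, 0, -1, 0, 0, 0, 0, 0, 0, -1, 0, 0, 0, 0, 0, 0, -1, 0, 0, 0, 0, 0, 0, -1, 0, 0, 0, 0, 0, 0, -1, 0, 0, 0, 0, 0, 0, -1, 0, 0, 0, 0, 0, 0, -1]
}}

```text
t: 23.07
tcp_pos: [0.5075, -0.0008, 0.3411]
tool_rot: [0.999, -0.034, -0.0, 0.002]
force: [-0.3, -0.2, 0.3]
finger_gap: -0.0
gripper_force: 0.0
```

Emit:
{"method": "servo_tool", "body": {
  "commands": [0, 0, 0, 0, 0, 0, -1, 0, 0, 0, 0, 0, 0, -1, 0, 0, 0, 0, 0, 0, -1, 0, 0, 0, 0, 0, 0, -1, 0, 0, 0, 0, 0, 0, -1, 0, 0, 0, 0, 0, 0, -1, 0, 0, 0, 0, 0, 0, -1, 0, 0, 0, 0, 0, 0, -1, 0, 0, 0, 0, 0, 0, -1, 0, 0, 0, 0, 0, 0, -1, 0, 0, 0, 0, 0, 0, -1, 0, 0, 0, 0, 0, 0, -1]
}}

```text
t: 24.07
tcp_pos: [0.5075, -0.0008, 0.3411]
tool_rot: [0.999, -0.034, -0.0, 0.002]
force: [0.1, -1.2, 0.3]
finger_gap: 0.002
gripper_force: 0.0
```

Run:
```python
from plan import *
np.set_printoptions(precision=4,suppress=True)
s=manip.snapshot("side");t=manip.snapshot("top")
import time
print("home tip/hub proj", proj(t,hook(.137,.024,-np.pi/2)),proj(t,hook(0,.019)),proj(s,hook(.137,.024,-np.pi/2)))
for k in (s,t):
    for q in ("spanner","swing_arm"):
        for x in manip.silhouettes(k,q)[:1]: print(q,x["conf"],x["box"])
f=lambda s,t:np.hstack([cv2.resize(s["img"][140:260,260:380],(400,400),interpolation=2),cv2.resize(t["img"][170:290,160:280],(400,400),interpolation=2)])
for i in range(8): s2=manip.snapshot("side")
print("frame diff",np.abs(s2["img"][140:260,290:350].astype(int)-s["img"][140:260,290:350]).max(2).clip(15).sum()-15*120*60)
cv2.imwrite("pics/q2.png",f(s2,t)[:,:,::-1]);print(manip.sense()["t"])
```

```text
home tip/hub proj [178.9138 214.5163] [242.1408 215.5521] [319.6907 152.9628]
spanner 0.75 [312.7, 162.6, 13.7, 59.7]
swing_arm 0.65 [310.0, 158.4, 13.1, 34.4]
spanner 0.49 [182.1, 209.1, 27.4, 20.9]
swing_arm 0.8 [176.7, 211.7, 63.6, 10.6]
frame diff 1365
24.7667
```

View pics/q2.png

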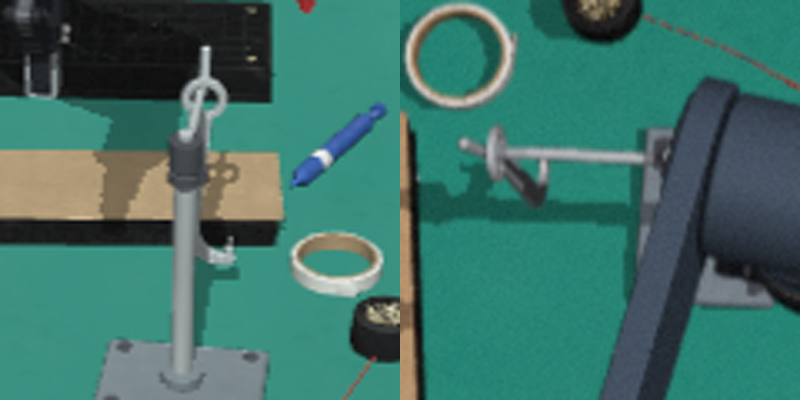

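The arm is home: the tip is at (179.5,213.5) in the top view, as predicted, and the spanner hangs upright on the hook. I'll wait a few seconds for any residual swing, then check the motion and hand in.

Emit:
{"method": "servo_tool", "body": {
  "commands": [0, 0, 0, 0, 0, 0, -1, 0, 0, 0, 0, 0, 0, -1, 0, 0, 0, 0, 0, 0, -1, 0, 0, 0, 0, 0, 0, -1, 0, 0, 0, 0, 0, 0, -1, 0, 0, 0, 0, 0, 0, -1, 0, 0, 0, 0, 0, 0, -1, 0, 0, 0, 0, 0, 0, -1, 0, 0, 0, 0, 0, 0, -1, 0, 0, 0, 0, 0, 0, -1, 0, 0, 0, 0, 0, 0, -1, 0, 0, 0, 0, 0, 0, -1]
}}

```text
t: 25.77
tcp_pos: [0.5075, -0.0008, 0.3411]
tool_rot: [0.999, -0.034, -0.0, 0.002]
force: [0.4, -0.6, -0.3]
finger_gap: 0.001
gripper_force: 0.0
```

Emit:
{"method": "servo_tool", "body": {
  "commands": [0, 0, 0, 0, 0, 0, -1, 0, 0, 0, 0, 0, 0, -1, 0, 0, 0, 0, 0, 0, -1, 0, 0, 0, 0, 0, 0, -1, 0, 0, 0, 0, 0, 0, -1, 0, 0, 0, 0, 0, 0, -1, 0, 0, 0, 0, 0, 0, -1, 0, 0, 0, 0, 0, 0, -1, 0, 0, 0, 0, 0, 0, -1, 0, 0, 0, 0, 0, 0, -1, 0, 0, 0, 0, 0, 0, -1, 0, 0, 0, 0, 0, 0, -1]
}}

```text
t: 26.77
tcp_pos: [0.5075, -0.0008, 0.3411]
tool_rot: [0.999, -0.034, -0.0, 0.002]
force: [0.8, -0.1, 0.4]
finger_gap: 0.003
gripper_force: 0.0
```

Emit:
{"method": "servo_tool", "body": {
  "commands": [0, 0, 0, 0, 0, 0, -1, 0, 0, 0, 0, 0, 0, -1, 0, 0, 0, 0, 0, 0, -1, 0, 0, 0, 0, 0, 0, -1, 0, 0, 0, 0, 0, 0, -1, 0, 0, 0, 0, 0, 0, -1, 0, 0, 0, 0, 0, 0, -1, 0, 0, 0, 0, 0, 0, -1, 0, 0, 0, 0, 0, 0, -1, 0, 0, 0, 0, 0, 0, -1, 0, 0, 0, 0, 0, 0, -1, 0, 0, 0, 0, 0, 0, -1]
}}

```text
t: 27.77
tcp_pos: [0.5075, -0.0008, 0.3412]
tool_rot: [0.999, -0.034, -0.0, 0.002]
force: [0.1, -0.1, 0.9]
finger_gap: -0.0
gripper_force: 0.0
```

Run:
```python
from h import *
F=[manip.snapshot("side")["img"][155:235,300:340].astype(int) for _ in range(8)]
d=[np.abs(a-F[0]).max(2) for a in F[1:]]
m=[(x>25).sum() for x in d];print(m)
if max(m)<8: print(manip.sign_off())
```

```text
[np.int64(0), np.int64(0), np.int64(0), np.int64(0), np.int64(0), np.int64(0), np.int64(0)]
the job is handed in; nothing more can be done
None
```

The spanner hangs at rest by its eye on the hook, the swing arm is home against its stop, the gripper is clear, and I handed the job in after about 28 of the 72 s; no verdict came back.

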